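Clamp a specimen jar on the platform shaker and start it from its keys

TASK

Start the platform shaker with its specimen jar safely held: slide the blue jaw up until the jar stands snug and upright between jaw and fence, and turn the jaw's black knob clockwise until it is tight. Only then press the panel's keys fully down one at a time, letting each come back up before the next: white (wake), yellow (programme), blue (time) and last green (start). Never press the red stop key, nor green while the knob is loose, and leave the other things on the desk where they are.

Things in the scene. Friction and masses are not known exactly. Their poses are not given: they have to be found in the camera images.
- shaker: White bench-top platform shaker, 268 x 284 mm, 85 mm high to the top of its aluminium platform, fixed. Origin: centre of its underside. At yaw 0 its sloping key panel faces the robot (-x). The platform covers x -44 to 134, y -142 to 142 mm; the panel lies before it (x -133 to -45 mm, z 43 to 63 mm, rising 13 degrees away from the robot).
- fence_face (a point): Middle of the rubber face of the fixed fence at the platform's +y end, 22 mm above the platform; the face looks to the shaker's -y, is 78 mm wide (x) and the fence is 44 mm high. Axes as the shaker's.
- jaw_face (a point): Middle of the rubber face of the blue sliding jaw, 17 mm above the platform; the face looks to the shaker's +y, towards the fence, is 78 mm wide and 31 mm high. Axes as the shaker's. The jaw's foot is 46 mm wide and runs 90 mm back (-y) from the face, 14 mm high.
- jaw (a joint): Slide of the jaw along the shaker's +y in m: 0 = farthest from the fence (148 mm between the faces), growing towards the fence, up to 0.125; light friction (about 1.5 N) while the knob is loose, locked when it is tight.
- knob_grip (a point): Middle of the grip of the jaw's black bar knob, on its vertical axis, 62 mm behind the jaw's face, 39.5 mm above the platform. The bar is 48 mm long, 13 mm thick, 26 mm high (13 mm above and below this point); under it a 12 mm thick neck, then the jaw's foot 26 mm below this point. It rides with the jaw. The point's x axis runs along the bar and turns with it.
- knob (a joint): Angle of the knob in rad: 0 = loose with the bar along the shaker's x, growing clockwise seen from above, end stop at 1.4; it grips the platform from about 0.3 on and is tight from 1.15 on. It stays where it is left (it takes up to 0.2 N m).
- jar: Clear specimen jar with a red lid, 63 mm across the lid, about 59 mm across the body at the jaw's height, 66 mm high; it stands loose on the platform between jaw and fence. Origin: centre of its underside. 0.12 kg.
- key_white (a joint): Travel of the white key in m: 0 = up, 0.006 = fully down, along the panel's normal (13 degrees off vertical); a spring returns it, about 5 N at the bottom; it counts as pressed beyond 0.004.
- key_yellow (a joint): Travel of the yellow key in m: 0 = up, 0.006 = fully down, along the panel's normal (13 degrees off vertical); a spring returns it, about 5 N at the bottom; it counts as pressed beyond 0.004.
- key_blue (a joint): Travel of the blue key in m: 0 = up, 0.006 = fully down, along the panel's normal (13 degrees off vertical); a spring returns it, about 5 N at the bottom; it counts as pressed beyond 0.004.
- key_green (a joint): Travel of the green key in m: 0 = up, 0.006 = fully down, along the panel's normal (13 degrees off vertical); a spring returns it, about 5 N at the bottom; it counts as pressed beyond 0.004.
- key_red (a joint): Travel of the red key in m: 0 = up, 0.006 = fully down, along the panel's normal (13 degrees off vertical); a spring returns it, about 5 N at the bottom; it counts as pressed beyond 0.004.
- key_white_top (a point): Middle of the top of the white square key (26 x 26 mm, 12 mm proud of the panel), first from the left (+y) of a row of five, 48 mm apart. It moves with the key; its z axis is the panel's normal.
- key_yellow_top (a point): Middle of the top of the yellow square key (26 x 26 mm, 12 mm proud of the panel), second from the left. It moves with the key; its z axis is the panel's normal.
- key_blue_top (a point): Middle of the top of the blue square key (26 x 26 mm, 12 mm proud of the panel), third from the left, the middle one. It moves with the key; its z axis is the panel's normal.
- key_green_top (a point): Middle of the top of the green square key (26 x 26 mm, 12 mm proud of the panel), fifth from the left (at the right, -y, end). It moves with the key; its z axis is the panel's normal.
- key_red_top (a point): Middle of the top of the red square key (26 x 26 mm, 12 mm proud of the panel), fourth from the left, between blue and green; it is the stop key. It moves with the key; its z axis is the panel's normal.
- spare_jar: A second such specimen jar on the desk, left of the shaker: a bystander. Origin: centre of its underside.
- vial_r: Small clear vial with a red cap, 23 x 42 mm: a bystander. Origin: centre of its underside.
- vial_k: Small amber vial with a white cap, 23 x 42 mm: a bystander. Origin: centre of its underside.
- dish: Petri dish with a pink medium, 92 x 14 mm: a bystander. Origin: centre of its underside.
- felt_pen: Black and white marker pen, 135 x 17 mm, lying before the shaker: a bystander. Origin: centre of its underside.
- pills: Strip of tablets, 95 x 42 x 5 mm, lying before the shaker: a bystander. Origin: centre of its underside.
There are look-alikes about, which are no part of the job. Leave any orange or purple look-alike of the jar alone.

How it is judged:
By the outcome, as a careful person would: the job done as asked, in the order asked, and still so for the second after the job is handed in, with the robot touching nothing.
It also fails if it takes over 62 s, if anything falls off the work surface, if the arm or the gripper's body presses on something with over 40 N, if the wrist force passes 120 N, or if a joint passes its speed limit or range.

ROBOT

A 6-joint arm with a two-finger parallel gripper is mounted at the origin on a cart in front of the work surface, level with it; the furniture and walls round the work are solid. World frame = base frame: x ahead of the robot, y to its left, z up, the work surface at z = 0. Lengths are in mm, angles in degrees, forces in N, time in s.
With the tool pointing down it reaches from about 350 to 850 mm from the base axis. Payload 8.1 kg.
Tool frame: the origin (TCP) lies on the centre line of the jaws, within the pads' length; the fingertips stand 19 mm ahead of it and the grasp point (between the pads) is the TCP (r.tip_reach is the z of the fingertips in the tool frame, in mm); z points along the fingers, y is the line along which they close (so a half turn about z gives the same grasp; the last joint's range is limited). The gripper opens to 85 mm and grips with 20 to 120 N. Pads are 22 mm wide; open, the fingers measure 114 mm over their backs; the gripper's body (76 mm by 85 mm) begins 54 mm behind the grasp point. The pads swing forward as they close: fully open they stand 13 mm farther back than shut.
Start: joints at [-79.206, 7.471, 85.268, -0, 87.261, -4.893], TCP at [162.255, -577.649, 250.292] pointing down, gripper open.
Joint ranges: [-169.43, 169.43], [-51.17, 129.36], [1.28, 143.12], [-76.62, 256.62], [0, 156.53], [-152.29, 152.29]. Speed limits (degrees/s): [136.94, 136.94, 159.86, 180, 180, 180].

INTERFACE

Orientations are given as [roll, pitch, yaw] about the fixed x, y, z axes, in that order (R = Rz(yaw) Ry(pitch) Rx(roll)).
In Python, from bench import r gives the robot as it stands. The module is installed in compiled form; this text tells all that it offers.
- The arm moves only by the shell command python3 -m handwheel 'ROWS' [FORCE]. ROWS is JSON, a list of rows, each a list of 7 numbers: the shift along the tool's x, y, z in m, then the turn, a rotation vector about the tool's x, y, z in degrees, then the finger opening in m, from 0 to 0.0854. In form: [[tx, ty, tz, ax, ay, az, claw], ...]. A call has 1 to 8 rows; each row shifts and turns the commanded pose from where the row before left it, along the tool's axes as they then stand; what a row does not reach is not made up. A row lasts 1/12 s, in which the tool goes at most 41.7 mm and 7.16 degrees, less where a joint would pass 70% of its speed; a pose out of reach is approached as far as the arm can. A call with a gripper value outside its range is refused whole. The fingers move at their own pace and stop on an object; FORCE is the grip in N (left out, the last holds). Time passes only in rows, so rows that do not move let the fingers close. It gives the time, the measured TCP pose, the force, the opening and the grip force at its end, in the units of the state.
- r.sense(): the state, without advancing time (a new reading comes with each control period).
- r.snapshot(name): name is "scene" or "side" or "wrist"; returns (picture, depth): 384x512x3 uint8, blue, green, red; 384x512 float32, mm along the optical axis (not along the pixel's ray), 0 where there is no reading.
- r.calibration(name): a dict with "vfov" (degrees; the focal length in pixels is half the picture's height over the tangent of half this angle, whatever the lens; pixels are square), "cx", "cy" (the principal point, pixels), "rvec" (rotation vector, rad) and "tvec" (3), from world to camera coordinates, as OpenCV has them; the wrist camera has in their place "tool_from_camera" (4x4, takes a point from camera to tool coordinates, whose origin is the TCP and whose axes are the flange's). Camera axes: x right, y down, z forward; pixel columns grow to the right and rows downward; lengths in mm; the calibration is good to about 2 mm. A picture is of the moment at which its call begins: read the wrist's pose just before it. calibration takes no time and is no camera call.
- r.hand_in(): hands the job in; it is judged then, once.
The state is a dict: "time": time; "joint_pos": joint angles; "qd": joint speeds; "joint_efforts": joint torques, N m; "tool_pos": TCP position; "tcp_rot": TCP orientation; "ft_force": force on the tool from outside, world axes, zero at the start; "wrist_torque": the same for the moment, N m; "finger_gap": finger opening in mm; "grip_force": force on a finger pad.
Only numpy, scipy, OpenCV 4.12 (cv2) and the standard library are available. Lean on these libraries where they do the work, as an engineer would, in place of code of your own. Each camera call takes 0.05 s, during which the arm holds its last target. There are 200 camera calls.

## Working session

There is one attempt and no reset: what is moved stays moved. The work goes in short steps, Python scripts to look and compute and a shell command to move; the robot and the scene stay as the last step left them, time stands still between calls to the robot, and variables do not carry over. Pictures are saved under pics/ and viewed, at most 10 in all, crops included, and the job is handed in when it is done.

```bash
mkdir -p pics
cat > h.py <<'E'
import numpy as np, cv2
from bench import r
from scipy.spatial.transform import Rotation as R
def K(c): 
    f=192/np.tan(np.radians(c["vfov"]/2)); return f,c["cx"],c["cy"]
def toolT(s):
    T=np.eye(4);T[:3,:3]=R.from_euler('xyz',s["tcp_rot"],degrees=True).as_matrix();T[:3,3]=s["tool_pos"];return T
def cam2w(name,c,s):
    if name=="wrist": return toolT(s)@np.array(c["tool_from_camera"])
    T=np.eye(4);T[:3,:3]=cv2.Rodrigues(np.array(c["rvec"],float))[0];T[:3,3]=np.ravel(c["tvec"]);return np.linalg.inv(T)
def snap(name,fn):
    s=r.sense();im,d=r.snapshot(name);c=r.calibration(name)
    cv2.imwrite(f"pics/{fn}.png",im);f,cx,cy=K(c);T=cam2w(name,c,s)
    np.savez(f"pics/{fn}.npz",im=im,d=d,k=[f,cx,cy],T=T)
    return im,d
def cloud(fn):
    z=np.load(f"pics/{fn}.npz");f,cx,cy=z["k"];d=z["d"];v,u=np.mgrid[:384,:512]
    P=np.stack([(u-cx)/f*d,(v-cy)/f*d,d],-1)@z["T"][:3,:3].T+z["T"][:3,3]
    P[d==0]=np.nan
    return z["im"],P
E
python3 - <<'E'
from h import *
print(r.sense())
for n in("scene","side"): snap(n,n+"0"); c=r.calibration(n); print(c)
print(r.calibration("wrist"))
E
```

```text
{'time': 0.0, 'joint_pos': array([-7.92068999e+01,  7.51535171e+00,  8.53312420e+01, -1.08709331e-03,
        8.72607595e+01, -4.89197403e+00]), 'qd': array([-0.03145176,  0.12307746,  0.05258018,  0.01642501,  0.00654584,
        0.00876042]), 'joint_efforts': array([ 3.14503250e-04, -5.69383907e+01, -5.00562572e+01, -2.93784171e-05,
        1.49150676e-02, -1.29933704e-05]), 'tool_pos': array([ 162.13727798, -577.13259188,  249.22304386]), 'tcp_rot': array([-1.79892945e+02, -8.07299606e-03,  1.56851195e+01]), 'ft_force': array([ 0.96893093,  0.63216801, -0.37989425]), 'wrist_torque': array([0.02357214, 0.06124889, 0.00592181]), 'grip_force': 0.0, 'finger_gap': 85.29784836970028}
{'vfov': 44.386770447221814, 'cx': 262.5584935170273, 'cy': 190.4681179287842, 'rvec': array([ 0.73737065, -2.29005034,  1.41484876]), 'tvec': array([ 506.39652282,  184.22917219, 1316.69644263])}
{'vfov': 45.708938513636774, 'cx': 251.67710878291794, 'cy': 182.3156545195127, 'rvec': array([ 0.31091422, -2.7250221 ,  1.35061258]), 'tvec': array([ 533.53571735,   81.26607181, 1186.65451451])}
{'vfov': 59.437908229489366, 'cx': 253.90730296465279, 'cy': 191.17084650281254, 'tool_from_camera': array([[-4.19824629e-04, -9.44404744e-01, -3.28784890e-01,
         8.51458981e+01],
       [ 9.99999904e-01, -3.54676161e-04, -2.58122383e-04,
        -4.29053662e-01],
       [ 1.27159840e-04, -3.28784967e-01,  9.44404802e-01,
        -1.22691834e+02],
       [ 0.00000000e+00,  0.00000000e+00,  0.00000000e+00,
         1.00000000e+00]])}
```

View pics/scene0.png

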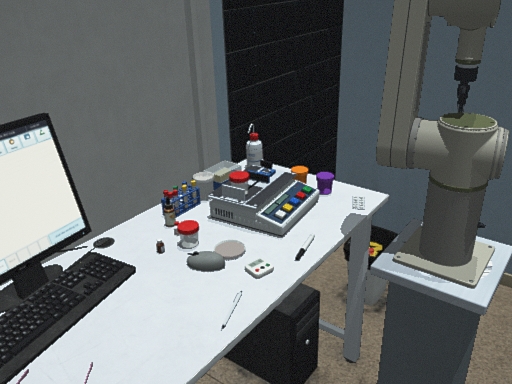

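View pics/side0.png

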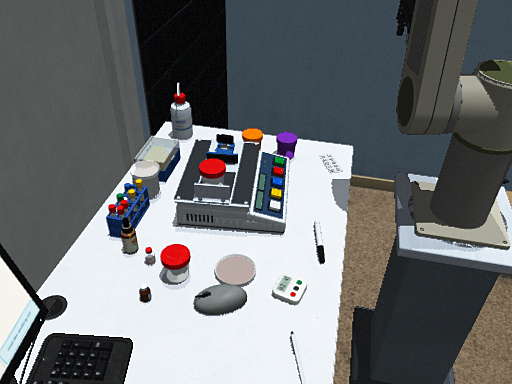

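The scene and side pictures show the shaker at about (262,200) and (235,185). In the side view the key row runs from green (279,160) to white (275,206), the jar lid is at (212,168), and the blue jaw and knob are at (222,148). Next I'll locate these in world coordinates.

Run:
```python
from h import *
for n in("side0","scene0"):
    im,P=cloud(n); hsv=cv2.cvtColor(im,cv2.COLOR_BGR2HSV)
    pts=dict(green=(279,160),red=(278,171),blue=(277,182),yel=(276,194),white=(275,206),lid=(212,168),plat=(245,165),fence=(212,190),knob=(226,140),jaw=(222,153)) if n=="side0" else dict(lid=(239,176),white=(279,214),green=(308,187))
    for k,(u,v) in pts.items(): print(n,k,np.nanmedian(P[v-1:v+2,u-1:u+2].reshape(-1,3),0).round(0),hsv[v,u])
im=cv2.imread("pics/side0.png")[120:240,160:310]; cv2.imwrite("pics/c1.png",cv2.resize(im,None,fx=5,fy=5,interpolation=2)[:600,:750])
```

```text
side0 green [480. -44.  61.] [ 71 255 144]
side0 red [473.   9.  61.] [  1 239 239]
side0 blue [468.  58.  61.] [109 249 199]
side0 yel [462. 104.  60.] [ 26 255 244]
side0 white [455. 152.  60.] [ 80   3 238]
side0 lid [610. 157. 151.] [  0 237 228]
side0 plat [559.  32.  84.] [96 43 60]
side0 fence [600. 192. 114.] [108  35  87]
side0 knob [621.  -9. 126.] [75 85  6]
side0 jaw [621.  37. 111.] [107 206 188]
scene0 lid [604. 154. 154.] [179 200 207]
scene0 white [456. 149.  62.] [ 85  12 225]
scene0 green [480. -57.  62.] [ 71 198 126]
```

View pics/c1.png

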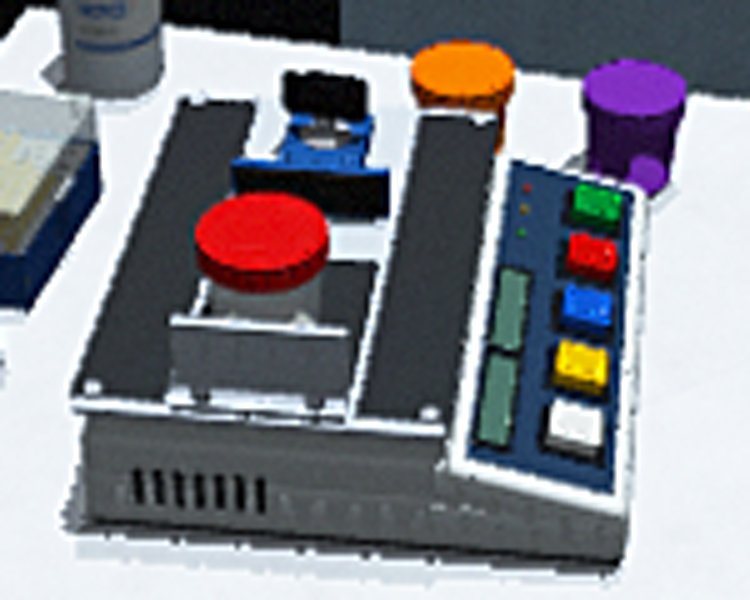

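```bash
M="python3 -m handwheel"; $M '[[0.0267,-0.0251,-0.004,0,0,0,0.085],[0.0267,-0.0251,-0.004,0,0,0,0.085],[0.0267,-0.0251,-0.004,0,0,0,0.085],[0.0267,-0.0251,-0.004,0,0,0,0.085],[0.0267,-0.0251,-0.004,0,0,0,0.085],[0.0267,-0.0251,-0.004,0,0,0,0.085],[0.0267,-0.0251,-0.004,0,0,0,0.085],[0.0267,-0.0251,-0.004,0,0,0,0.085]]'
$M '[[0.0267,-0.0251,-0.004,0,0,0,0.04],[0.0267,-0.0251,-0.004,0,0,0,0.04],[0.0267,-0.0251,0,0,0,0,0.04],[0.0267,-0.0251,0,0,0,0,0.04],[0.0267,-0.0251,0,0,0,0,0.04],[0.0267,-0.0251,0,0,0,0,0.04],[0.0267,-0.0251,0,0,0,0,0.04],[0.0267,-0.0251,0,0,0,0,0.04]]'
$M '[[0.0267,-0.0251,0,0,0,0,0.04],[0.0267,-0.0251,0,0,0,0,0.04],[0.0267,-0.0251,0,0,0,0,0.04],[0.0267,-0.0251,0,0,0,0,0.04]]'
$M '[[0,0,0,0,0,-7.1,0.04],[0,0,0,0,0,-7.1,0.04],[0,0,0,0,0,-7.1,0.04],[0,0,0,0,0,-7.1,0.04],[0,0,0,0,0,-7.1,0.04],[0,0,0,0,0,-7.1,0.04],[0,0,0,0,0,-7.1,0.04],[0,0,0,0,0,-7.1,0.04]]'
$M '[[0,0,0,0,0,-7.1,0.04],[0,0,0,0,0,-7.1,0.04],[0,0,0,0,0,-7.1,0.04],[0,0,0,0,0,-7.1,0.04],[0,0,0,0,0,-7.1,0.04],[0,0,0,0,0,-7.1,0.04],[0,0,0,0,0,-7.1,0.04],[0,0,0,0,0,-7.1,0.04]]'
$M '[[0,0,0,0,0,-7.1,0.04],[0,0,0,0,0,-7.1,0.04],[0,0,0,0,0,-7.1,0.04],[0,0,0,0,0,-7.1,0.04],[0,0,0,0,0,-7.1,0.04],[0,0,0,0,0,-7.1,0.04],[0,0,0,0,0,-7.1,0.04],[0,0,0,0,0,-7.1,0.04]]'
$M '[[0,0,0,0,0,0,0.04],[0,0,0,0,0,0,0.04]]'
python3 - <<'E'
from h import *
print(r.sense()["joint_pos"].round(1))
snap("wrist","w1")
im=cv2.imread("pics/w1.png"); cv2.imwrite("pics/w1b.png",cv2.resize(im,(768,576)))
E
```

```text
time: 0.77
tool_pos: [314.0, -324.8, 282.1]
tcp_rot: [-180.0, 0.0, 15.7]
ft_force: [0.0, -0.1, 0.4]
finger_gap: 85.3
grip_force: 0.0
time: 1.43
tool_pos: [465.4, -73.6, 290.0]
tcp_rot: [-180.0, 0.0, 15.7]
ft_force: [0.5, -0.1, 0.3]
finger_gap: 40.2
grip_force: 0.0
time: 1.77
tool_pos: [541.0, 51.9, 289.8]
tcp_rot: [-180.0, 0.0, 15.7]
ft_force: [-0.3, -0.8, 0.7]
finger_gap: 40.0
grip_force: 0.0
time: 2.43
tool_pos: [540.4, 50.1, 289.7]
tcp_rot: [-179.9, 0.0, 72.8]
ft_force: [0.3, 0.2, -0.4]
finger_gap: 39.9
grip_force: 0.0
time: 3.1
tool_pos: [540.4, 50.0, 289.7]
tcp_rot: [-180.0, -0.0, 129.6]
ft_force: [-1.0, -1.1, 0.4]
finger_gap: 40.1
grip_force: 0.0
time: 3.77
tool_pos: [540.4, 50.0, 289.7]
tcp_rot: [180.0, -0.1, -173.6]
ft_force: [0.2, 0.8, 1.0]
finger_gap: 40.1
grip_force: 0.0
time: 3.93
tool_pos: [540.4, 50.0, 289.9]
tcp_rot: [180.0, -0.0, -174.1]
ft_force: [-0.0, 0.1, 1.0]
finger_gap: 40.2
grip_force: 0.0
[ -0.1  -2.2  91.1  -0.   91.1 -96. ]
```

View pics/w1b.png

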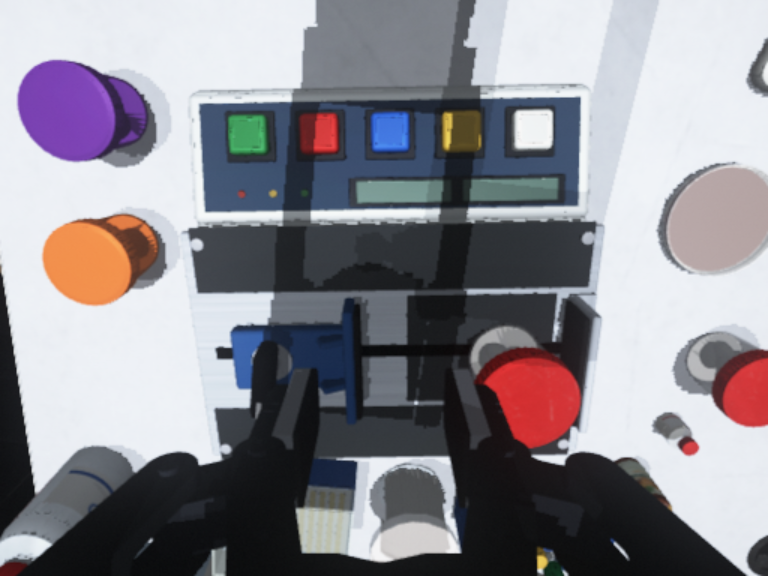

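The wrist view (scaled 1.5×) has the keys at (248,134), (320,132), (390,131), (461,131) and (532,129) from green to white. The jaw plate is at (351,360), and the knob bar at (264,375) is partly hidden by a finger. The jar lid at (528,397) stands near the fence at (580,340).

```bash
cat > meas.py <<'E'
from h import *
import sys
def run(fn,box,sc=None):
    im,P=cloud(fn); hsv=cv2.cvtColor(im,cv2.COLOR_BGR2HSV); H,S,V=[hsv[...,i].astype(int) for i in range(3)]
    x0,y0,x1,y1=box; B=np.zeros(H.shape,bool);B[y0:y1,x0:x1]=1
    m=dict(green=(H>55)&(H<85)&(S>150)&(V>70),red=((H<6)|(H>174))&(S>150),blue=(H>100)&(H<120)&(S>190)&(V>130),yellow=(H>20)&(H<33)&(S>150)&(V>70),white=(S<40)&(V>150))
    out={}
    for k,a in m.items():
        n,l,st,ce=cv2.connectedComponentsWithStats((a&B).astype(np.uint8))
        if n<2: continue
        i=1+np.argmax(st[1:,4]); p=P[l==i]; p=p[p[:,2]>np.nanpercentile(p[:,2],30)-4]
        mid=(np.nanpercentile(p,3,0)+np.nanpercentile(p,97,0))/2
        out[k]=mid; print(fn,k,ce[i].round(),st[i],np.nanmedian(p,0).round(1),mid.round(1))
    return out
if __name__=="__main__":
    a=run("w1",(140,68,380,112)); run("side0",(262,152,292,214))
    p=np.array([a[k] for k in("white","yellow","blue","red","green")]); c=np.polyfit([2,1,0,-1,-2],p,1); print(c.round(2),"yaw",np.degrees(np.arctan2(-c[0,0],c[0,1])))
    im,P=cloud("w1")
    # platform, jaw, lid, fence
    for nm,(u,v) in dict(plat=(170,170),plat2=(370,170),platR=(160,290),foot=(165,228),jawtop=(236,228),jawtop2=(234,260),jawtop3=(234,206),knob=(174,240),knobt=(176,235),lid=(352,265),fencetop=(392,220),fencetop2=(390,205),fencetop3=(393,235)).items():
        print(nm,np.nanmedian(P[v-1:v+2,u-1:u+2].reshape(-1,3),0).round(1),im[v,u])
    hsv=cv2.cvtColor(im,cv2.COLOR_BGR2HSV); l=((hsv[...,0]<6)|(hsv[...,0]>174))&(hsv[...,1]>150); l[:,:310]=0;l[:,395:]=0;l[:210]=0
    q=P[l]; print("lid",np.nanpercentile(q,[1,50,99],axis=0).round(1)); t=q[q[:,2]>np.nanpercentile(q[:,2],99)-3]; print((np.nanmin(t,0)+np.nanmax(t,0))/2, np.ptp(t,axis=0))
E
python3 meas.py
```

```text
w1 green [162.  93.] [153  77  25  25 140] [486.4 -50.9  61.5] [480.1 -45.6  60.6]
w1 red [213.  89.] [200  75  26  28 680] [474.1   1.8  60.9] [474.    1.7  60.4]
w1 blue [259.  87.] [248  75  25  26 136] [464.8  47.3  59.7] [468.   49.   59.8]
w1 yellow [303.  90.] [295  75  26  26 249] [467.3  88.7  61.5] [463.5  96.1  60.7]
w1 white [355.  86.] [343  73  26  27 663] [456.6 143.5  61. ] [456.6 143.7  60.4]
side0 green [279. 160.] [275 157   9   7  51] [480.5 -43.6  61.2] [480.4 -44.2  60.7]
side0 red [278. 171.] [273 167  11   9  78] [475.2   8.3  60.5] [475.1   3.8  59.3]
side0 blue [277. 180.] [273 177  10   8  58] [469.   50.9  61.1] [469.   50.8  60.7]
side0 yellow [276. 193.] [271 188  11  11  88] [464.  102.2  60.2] [463.6  98.4  59.9]
side0 white [288. 188.] [283 157   9  57 392] [441.3  26.5   1.2] [442.5  10.3  20.5]
[[ -5.76  47.31  -0.  ]
 [468.46  48.98  60.36]] yaw 6.941620404932249
plat [555.6 -33.2  84.6] [71 65 60]
plat2 [535.  167.8  84.8] [58 53 49]
platR [700.5 -41.7  84.5] [67 61 56]
foot [613.7 -33.8  98.2] [172 101  60]
jawtop [599.3  38.9 112.5] [23 19 16]
jawtop2 [634.4  39.9 114.5] [75 42 25]
jawtop3 [579.6  34.9 105.7] [44 28 18]
knob [606.3 -16.4 136.3] [33 29 27]
knobt [603.4 -15.7 131.3] [31 28 25]
lid [607.3 145.4 150.4] [ 49  48 211]
fencetop [570.5 183.8 125.4] [47 43 43]
fencetop2 [560.8 184.  111.4] [91 84 80]
fencetop3 [584.7 186.5 127.5] [166 154 146]
lid [[581.2 117.  135.4]
 [603.6 148.7 150. ]
 [639.5 177.3 151.7]]
[583.71533466 129.25874652 231.02026815] [117.48980965  96.01945976 164.72884336]
```

```bash
M="python3 -m handwheel"; $M '[[-0.006,-0.0365,0.01,0,0,-1,0.05],[-0.006,-0.0365,0.01,0,0,0,0.05],[0,0,0,0,0,0,0.05],[0,0,0,0,0,0,0.05]]'
python3 - <<'E'
from h import *
snap("wrist","w2")
im=cv2.imread("pics/w2.png"); cv2.imwrite("pics/w2b.png",cv2.resize(im,(768,576)))
E
```

```text
time: 4.32
tool_pos: [560.6, -22.8, 269.0]
tcp_rot: [180.0, -0.1, -173.3]
ft_force: [-0.3, -0.1, 0.2]
finger_gap: 49.6
grip_force: 0.0
```

View pics/w2b.png

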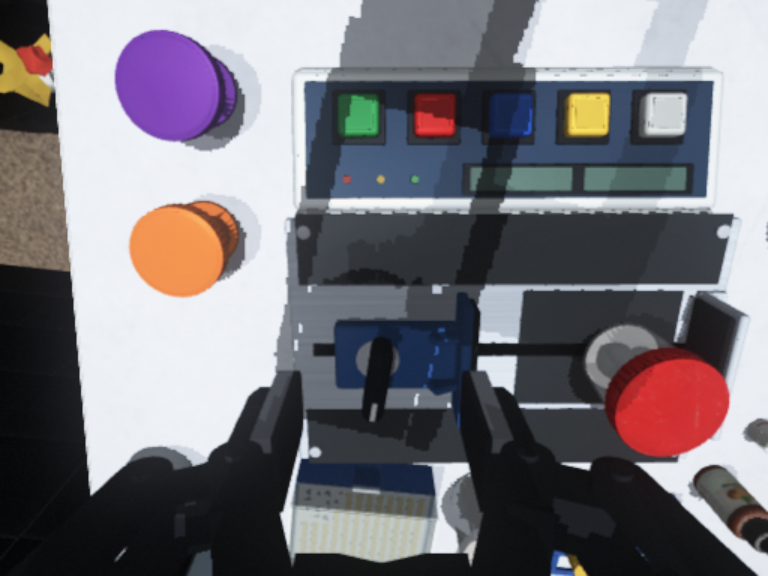

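The knob bar now shows clear between the fingers, from (380,342) to (374,418) in the scaled picture. The jaw plate is at (468,360), and the jar base at (625,355) has a small gap to the fence at (690,345).

Run:
```python
from h import *
im,P=cloud("w2")
yaw=np.radians(6.95); ex=np.array([np.cos(yaw),np.sin(yaw)]);ey=np.array([-ex[1],ex[0]])
B=np.zeros((384,512),bool);B[215:295,225:275]=1
q=P[B&(P[...,2]>128)]; print("knob top n",len(q),np.nanpercentile(q,[2,50,98],axis=0).round(1))
c=q[:,:2]@np.c_[ex,ey]; lo,hi=np.percentile(c,[2,98],axis=0); m=(lo+hi)/2; print("size",hi-lo,"mid world",m[0]*ex+m[1]*ey,"sh",m)
e=cv2.minAreaRect(q[:,:2].astype(np.float32)); print(e)
# side view same
im2,P2=cloud("side0"); s=P2[(P2[...,2]>128)&(P2[...,2]<142)&(abs(P2[...,0]-615)<45)&(abs(P2[...,1]+20)<35)]; print("side",len(s)); c2=s[:,:2]@np.c_[ex,ey]; lo,hi=np.percentile(c2,[2,98],axis=0);m2=(lo+hi)/2;print(hi-lo,m2,np.median(s[:,2]))
def sh(p): return np.r_[p[...,:2]@ex,p[...,:2]@ey,p[...,2]]
for nm,(u,v) in dict(jawp=(312,215),jawp2=(313,240),foot=(232,235),jarbase=(415,232),fence=(462,225)).items():
    print(nm,sh(np.nanmedian(P[v-1:v+2,u-1:u+2].reshape(-1,3),0)).round(1))
Q=P.reshape(-1,3);Q=Q[~np.isnan(Q[:,0])];S=np.c_[Q[:,:2]@ex,Q[:,:2]@ey,Q[:,2]]
for nm,zl,zh,xl,xh,yl,yh in(("jaw",100,119,575,665,90-150,5),("fence",100,131,575,660,85,140),("jar",92,125,575,660,40,115),("lid",146,154,570,680,20,130)):
    w=S[(S[:,2]>zl)&(S[:,2]<zh)&(S[:,0]>xl)&(S[:,0]<xh)&(S[:,1]>yl)&(S[:,1]<yh)]; print(nm,len(w),np.percentile(w,[1,10,50,90,99],axis=0).round(0).tolist() if len(w) else "")
```

```text
knob top n 722 [[603.4 -23.7 129.6]
 [623.5 -17.6 135.6]
 [646.7 -11.1 137.7]]
size [42.96578403 15.87791793] mid world [625.1245139 -17.3351202] sh [618.43357304 -92.84977121]
((625.9666748046875, -17.275510787963867), (13.108348846435547, 46.699275970458984), 88.18374633789062)
side 78
[43.58834215 14.65420612] [621.26856847 -88.54873233] 133.96927260098772
jawp [587.9 -38.  114.8]
jawp2 [613.  -36.  114.3]
foot [ 615.6 -111.4   98.1]
jarbase [603.7  55.1 117.5]
fence [606.1 109.5  98. ]
jaw 1070 [[579.0, -59.0, 100.0], [583.0, -54.0, 103.0], [604.0, -42.0, 112.0], [637.0, -34.0, 115.0], [658.0, -31.0, 116.0]]
fence 1404 [[579.0, 108.0, 101.0], [582.0, 109.0, 105.0], [597.0, 110.0, 122.0], [614.0, 116.0, 128.0], [657.0, 119.0, 129.0]]
jar 2092 [[579.0, 43.0, 92.0], [584.0, 45.0, 96.0], [602.0, 108.0, 110.0], [619.0, 111.0, 123.0], [635.0, 114.0, 125.0]]
lid 4039 [[595.0, 40.0, 147.0], [602.0, 48.0, 149.0], [623.0, 69.0, 150.0], [646.0, 92.0, 151.0], [655.0, 100.0, 152.0]]
```

Run:
```python
from h import *
im,P=cloud("w2")
B=np.zeros((384,512),bool);B[215:295,225:275]=1
q=P[B&(P[...,2]>134)][:,:2]
c=q.mean(0); w,V=np.linalg.eigh(np.cov(q.T)); d=V[:,1]; print(len(q),c,"bar yaw",np.degrees(np.arctan2(d[1],d[0])), np.ptp((q-c)@V,axis=0))
# line fits of left/right edges
t=(q-c)@V; 
for k in np.linspace(-20,20,6): 
    b=t[abs(t[:,1]-k)<4]; print(k.round(),np.percentile(b[:,0],[2,98]).round(1),len(b))
s=r.sense(); T=toolT(s)
g=np.array([625.5,-17.3,127]); print("delta tool", T[:3,:3].T@(g-s["tool_pos"]), s["tool_pos"],s["tcp_rot"])
```

```text
566 [625.37442927 -17.4400749 ] bar yaw 177.7859372496347 [11.47393117 45.53166105]
-20.0 [-5.1  4.9] 78
-12.0 [-5.2  5.4] 103
-4.0 [-5.3  5. ] 101
4.0 [-5.4  4.9] 104
12.0 [-5.4  5.2] 103
20.0 [-4.6  5.1] 77
delta tool [-65.01934506  -3.47565681 142.66319733] [560.70038687 -21.64832306 269.73922208] [ 1.79965176e+02 -6.52370596e-02 -1.73169831e+02]
```

```bash
M="python3 -m handwheel"; $M '[[-0.0325,-0.00175,0.01,0,0,0,0.036],[-0.0325,-0.00175,0.02,0,0,0,0.036],[0,0,0.03,0,0,4.5,0.036],[0,0,0.03,0,0,4.5,0.036],[0,0,0.01,0,0,0,0.036],[0,0,0,0,0,0,0.036],[0,0,0,0,0,0,0.036]]'
python3 - <<'E'
from h import *
s=r.sense(); print(s["joint_pos"].round(1)); T=toolT(s)
for g in([625.4,-17.4,127],): print(T[:3,:3].T@(np.array(g)-s["tool_pos"]))
snap("wrist","w3"); im,P=cloud("w3")
B=(P[...,2]>131)&(P[...,2]<141)&(abs(P[...,0]-625)<32)&(abs(P[...,1]+17)<11)
q=P[B][:,:2]; c=q.mean(0); w,V=np.linalg.eigh(np.cov(q.T)); d=V[:,1]; print(len(q),c,np.degrees(np.arctan2(d[1],d[0])),np.ptp((q-c)@V,axis=0),np.percentile(q,[1,99],axis=0))
im=cv2.imread("pics/w3.png"); cv2.imwrite("pics/w3b.png",cv2.resize(im,(768,576)))
E
```

```text
time: 4.95
tool_pos: [625.8, -15.9, 171.2]
tcp_rot: [180.0, -0.0, 178.2]
ft_force: [0.4, 0.3, 0.6]
finger_gap: 36.0
grip_force: 0.0
[ -6.1  14.2  86.1   0.   79.8 -94.4]
[ 0.30464786 -1.56230258 44.15832063]
1850 [624.2154077  -17.11196037] 177.97641033590656 [12.90333973 46.71936047] [[603.31698855 -23.65500406]
 [647.70198038 -10.80507845]]
```

View pics/w3b.png

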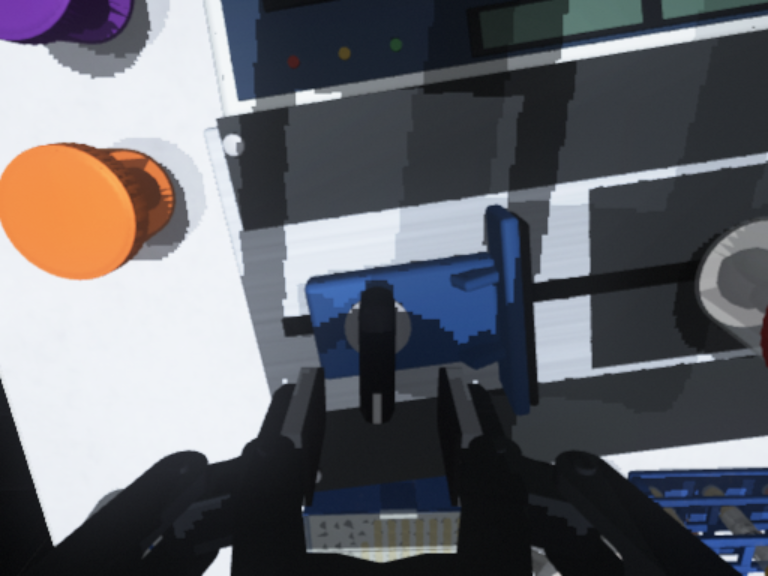

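The bar at (377,350) is centred and parallel between the finger pads, so I'll descend and grip it.

```bash
M="python3 -m handwheel"; $M '[[0,-0.0015,0.014,0,0,0,0.036],[0,0,0.015,0,0,0,0.036],[0,0,0.015,0,0,0,0.036],[0,0,0,0,0,0,0.036]]'
$M '[[0,0,0,0,0,0,0.005],[0,0,0,0,0,0,0.005],[0,0,0,0,0,0,0.005],[0,0,0,0,0,0,0.005]]' 40; python3 -c "
from h import *;s=r.sense();print(s['wrist_torque'])"
```

```text
time: 5.33
tool_pos: [624.6, -18.1, 124.1]
tcp_rot: [180.0, -0.1, 178.1]
ft_force: [-0.6, 0.2, -1.7]
finger_gap: 36.3
grip_force: 0.0
time: 5.67
tool_pos: [626.7, -18.2, 128.0]
tcp_rot: [-180.0, 0.1, 178.1]
ft_force: [-0.9, -0.5, 2.9]
finger_gap: 12.4
grip_force: 43.7
[-0.02266379  0.23796642  0.0730736 ]
```

```bash
M="python3 -m handwheel"; $M '[[0.00062,0.00395,0,0,0,0,0.005],[0.00125,0.0079,0,0,0,0,0.005],[0.00125,0.0079,0,0,0,0,0.005],[0.00125,0.0079,0,0,0,0,0.005],[0.00125,0.0079,0,0,0,0,0.005],[0.00125,0.0079,0,0,0,0,0.005],[0.00125,0.0079,0,0,0,0,0.005],[0.00125,0.0079,0,0,0,0,0.005]]'
$M '[[0.00047,0.00296,0,0,0,0,0.005],[0.00047,0.00296,0,0,0,0,0.005],[0,0,0,0,0,0,0.005],[0,0,0,0,0,0,0.005]]'
python3 - <<'E'
from h import *
s=r.sense(); print(s["ft_force"],s["wrist_torque"])
snap("wrist","w4");snap("side","s4"); im,P=cloud("s4")
a=cv2.resize(cv2.imread("pics/s4.png")[130:220,175:275],None,fx=5,fy=5); b=cv2.imread("pics/w4.png"); 
c=np.zeros((450,300+700,3),np.uint8); a=cv2.resize(a,(400,360)); b=b[:,112:]; b=cv2.resize(b,(400,384))
c=np.zeros((384,800,3),np.uint8);c[:360,:400]=a;c[:,400:]=b;cv2.imwrite("pics/c4.png",c)
E
```

```text
time: 6.33
tool_pos: [619.4, 42.2, 127.9]
tcp_rot: [-180.0, 0.2, 178.1]
ft_force: [0.4, -0.8, 5.7]
finger_gap: 12.6
grip_force: 44.2
time: 6.67
tool_pos: [618.6, 48.6, 127.9]
tcp_rot: [180.0, 0.2, 178.1]
ft_force: [-0.3, 0.7, 5.9]
finger_gap: 12.2
grip_force: 44.2
[-0.29551886  0.74319965  5.86965951] [ 0.21297909  0.09845616 -0.10019781]
```

View pics/c4.png

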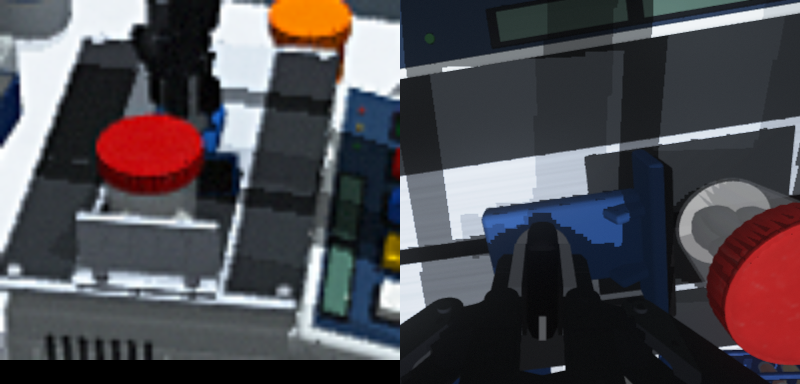

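The side crop shows the jar upright. In the wrist crop the jaw plate (655,240) is a few mm short of the jar (680,235). I'll continue in small steps and watch the force.

```bash
M="python3 -m handwheel"; 
$M '[[0.00031,0.00198,0,0,0,0,0.005],[0.00031,0.00198,0,0,0,0,0.005],[0.00031,0.00198,0,0,0,0,0.005],[0.00031,0.00198,0,0,0,0,0.005],[0,0,0,0,0,0,0.005]]'
$M '[[0.00016,0.00099,0,0,0,0,0.005],[0.00016,0.00099,0,0,0,0,0.005],[0,0,0,0,0,0,0.005]]'
$M '[[0.00016,0.00099,0,0,0,0,0.005],[0,0,0,0,0,0,0.005]]'
```

```text
time: 7.18
tool_pos: [617.7, 56.3, 127.9]
tcp_rot: [180.0, 0.2, 178.1]
ft_force: [-0.3, -0.2, 6.1]
finger_gap: 12.6
grip_force: 44.2
time: 7.43
tool_pos: [617.5, 57.9, 127.9]
tcp_rot: [180.0, 0.2, 178.1]
ft_force: [0.2, -1.9, 6.7]
finger_gap: 12.4
grip_force: 44.2
time: 7.6
tool_pos: [617.4, 58.8, 127.9]
tcp_rot: [-180.0, 0.2, 178.1]
ft_force: [0.1, -1.2, 5.4]
finger_gap: 12.1
grip_force: 44.2
```

```bash
M="python3 -m handwheel"; 
for i in 1 2; do $M '[[0.00016,0.00099,0,0,0,0,0.005],[0,0,0,0,0,0,0.005]]' | grep -E 'pos|ft'; done
$M '[[0.00008,0.0005,0,0,0,0,0.005],[0,0,0,0,0,0,0.005]]' | grep -E 'pos|ft'
python3 - <<'E'
from h import *
snap("side","s5");snap("wrist","w5")
yaw=np.radians(6.95); A=np.array([[np.cos(yaw),-np.sin(yaw)],[np.sin(yaw),np.cos(yaw)]])
for n in("w5","s5"):
    im,P=cloud(n);h=cv2.cvtColor(im,cv2.COLOR_BGR2HSV);l=((h[...,0]<6)|(h[...,0]>174))&(h[...,1]>150)&(P[...,2]>148)&(P[...,2]<156)&(abs(P[...,0]-607)<60)&(abs(P[...,1]-150)<60)
    q=P[l]; c=np.c_[q[:,:2]@A,q[:,2]]; print(n,len(q),np.percentile(c,[1,50,99],axis=0).round(1).tolist())
E
```

```text
tool_pos: [617.3, 59.8, 127.9]
ft_force: [-0.6, -1.5, 6.1]
tool_pos: [617.2, 60.8, 127.9]
ft_force: [0.9, -0.7, 4.6]
tool_pos: [617.1, 61.3, 127.9]
ft_force: [0.1, -1.0, 4.8]
w5 11681 [[595.2, 44.8, 148.4], [622.8, 64.2, 150.0], [654.7, 79.5, 151.3]]
s5 322 [[597.3, 49.2, 148.1], [626.2, 78.5, 150.3], [654.9, 107.0, 153.1]]
```

```bash
M="python3 -m handwheel"; 
$M '[[0.00016,0.00099,0,0,0,0,0.005],[0,0,0,0,0,0,0.005]]' | grep -E 'pos|ft'
for i in 1 2 3 4; do $M '[[0.00008,0.0005,0,0,0,0,0.005],[0,0,0,0,0,0,0.005]]' | grep -E 'pos|ft'; done
```

```text
tool_pos: [617.0, 62.3, 127.9]
ft_force: [0.3, -1.5, 5.7]
tool_pos: [616.9, 62.8, 127.9]
ft_force: [1.3, -1.9, 5.9]
tool_pos: [616.9, 63.2, 127.9]
ft_force: [0.4, -1.2, 5.3]
tool_pos: [616.8, 63.8, 127.9]
ft_force: [0.2, -1.1, 5.5]
tool_pos: [616.7, 64.2, 127.9]
ft_force: [0.7, -1.3, 6.0]
```

```bash
M="python3 -m handwheel"; 
for i in 1 2 3 4 5; do o=$($M '[[0.00008,0.0005,0,0,0,0,0.005],[0,0,0,0,0,0,0.005]]' | grep -E 'pos|ft'); echo $o; python3 -c "
import sys,re
f=re.findall(r'ft_force: \[[^,]*, ([-\d.]+)',sys.argv[1])[0];sys.exit(float(f)<-5)" "$o" || break; done
```

```text
tool_pos: [616.7, 64.7, 127.9] ft_force: [1.0, -1.6, 5.0]
tool_pos: [616.6, 65.3, 127.9] ft_force: [0.8, -1.2, 4.9]
tool_pos: [616.5, 65.8, 127.9] ft_force: [-0.7, -1.1, 5.1]
tool_pos: [616.5, 66.3, 127.9] ft_force: [0.7, -0.8, 5.2]
tool_pos: [616.4, 66.8, 127.9] ft_force: [0.6, -1.0, 6.1]
```

Run:
```python
from h import *
snap("side","s6");snap("scene","q6");snap("wrist","w6")
A=lambda n,b,w:cv2.resize(cv2.imread(f"pics/{n}.png")[b[1]:b[3],b[0]:b[2]],w,interpolation=cv2.INTER_CUBIC)
c=np.zeros((600,800,3),np.uint8)
c[:300,:400]=A("s6",(175,135,255,195),(400,300));c[:300,400:]=A("q6",(205,155,285,215),(400,300));c[300:,:400]=A("w6",(112,84,512,384),(400,300))
cv2.imwrite("pics/c6.png",c)
yaw=np.radians(6.95); B=np.array([[np.cos(yaw),-np.sin(yaw)],[np.sin(yaw),np.cos(yaw)]])
for n in("s5","s6","side0"):
    im,P=cloud(n);h=cv2.cvtColor(im,cv2.COLOR_BGR2HSV);l=((h[...,0]<6)|(h[...,0]>174))&(h[...,1]>150)&(P[...,2]>148)&(P[...,2]<156)&(abs(P[...,0]-607)<60)&(abs(P[...,1]-150)<60)
    q=P[l]; c=np.c_[q[:,:2]@B,q[:,2]]; print(n,len(q),np.percentile(c,[1,50,99],axis=0).round(1).tolist())
```

```text
s5 322 [[597.3, 49.2, 148.1], [626.2, 78.5, 150.3], [654.9, 107.0, 153.1]]
s6 328 [[597.8, 51.5, 148.2], [626.2, 83.4, 150.2], [655.8, 112.1, 152.9]]
side0 311 [[598.0, 43.5, 148.2], [626.7, 73.6, 150.2], [655.7, 102.1, 152.7]]
```

View pics/c6.png

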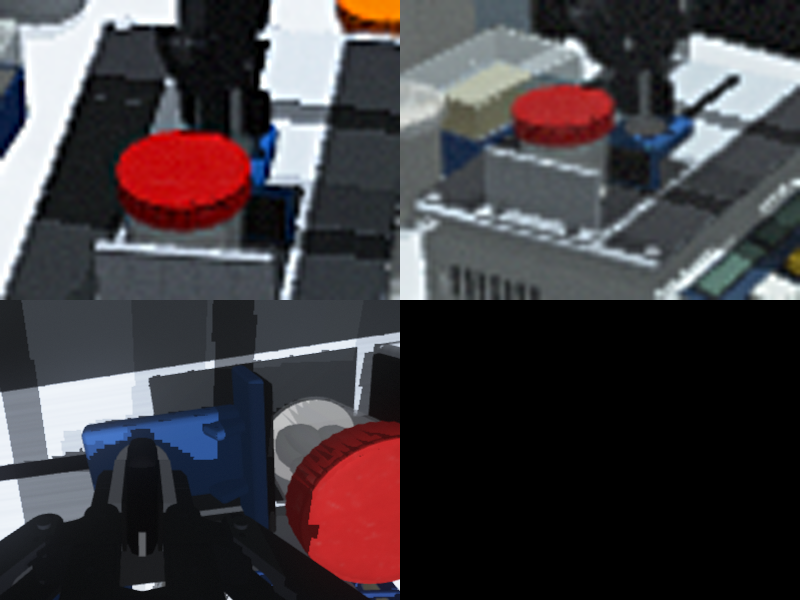

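The jar stands upright with the jaw against it. In the wrist crop a small gap is left between the jar (352,405) and the fence (370,390), so I'll push on gently.

```bash
M="python3 -m handwheel"; 
$M '[[0.00008,0.0005,0,0,0,0,0.005],[0.00008,0.0005,0,0,0,0,0.005],[0,0,0,0,0,0,0.005]]' | grep -E 'pos|ft'
$M '[[0.00008,0.0005,0,0,0,0,0.005],[0.00008,0.0005,0,0,0,0,0.005],[0,0,0,0,0,0,0.005]]' | grep -E 'pos|ft'
```

```text
tool_pos: [616.3, 67.6, 127.9]
ft_force: [0.4, -1.8, 5.4]
tool_pos: [616.3, 67.9, 127.9]
ft_force: [0.5, -5.5, 5.0]
```

```bash
M="python3 -m handwheel"; 
$M '[[0.00008,0.0005,0,0,0,0,0.005],[0,0,0,0,0,0,0.005]]' | grep -E 'pos|ft'
$M '[[0.00008,0.0005,0,0,0,0,0.005],[0,0,0,0,0,0,0.005]]' | grep -E 'pos|ft'
```

```text
tool_pos: [616.3, 68.1, 127.9]
ft_force: [0.9, -6.2, 4.8]
tool_pos: [616.3, 68.1, 127.9]
ft_force: [0.7, -8.1, 4.4]
```

```bash
M="python3 -m handwheel"; 
$M '[[0,0,0,0,0,5,0.005],[0,0,0,0,0,5,0.005],[0,0,0,0,0,5,0.005],[0,0,0,0,0,5,0.005],[0,0,0,0,0,0,0.005]]'; python3 -c "
from h import *;print(r.sense()['wrist_torque'])"
$M '[[0,0,0,0,0,5,0.005],[0,0,0,0,0,5,0.005],[0,0,0,0,0,5,0.005],[0,0,0,0,0,5,0.005],[0,0,0,0,0,0,0.005]]'; python3 -c "
from h import *;print(r.sense()['wrist_torque'])"
```

```text
time: 11.27
tool_pos: [616.3, 68.2, 127.9]
tcp_rot: [-179.9, 0.2, 157.7]
ft_force: [1.5, -8.2, 5.9]
finger_gap: 12.2
grip_force: 44.1
[-1.37404017 -0.16477163 -0.04433489]
time: 11.68
tool_pos: [616.3, 68.2, 128.0]
tcp_rot: [180.0, 0.2, 137.7]
ft_force: [1.0, -8.8, 4.3]
finger_gap: 12.2
grip_force: 44.1
[-1.39821189 -0.16431381 -0.08694812]
```

```bash
M="python3 -m handwheel"; 
$M '[[0,0,0,0,0,5,0.005],[0,0,0,0,0,5,0.005],[0,0,0,0,0,5,0.005],[0,0,0,0,0,5,0.005],[0,0,0,0,0,4,0.005],[0,0,0,0,0,3,0.005],[0,0,0,0,0,0,0.005]]'; python3 -c "
from h import *;print(r.sense()['wrist_torque'])"
```

```text
time: 12.27
tool_pos: [616.3, 68.2, 128.0]
tcp_rot: [179.9, 0.2, 110.9]
ft_force: [1.8, -7.7, 5.1]
finger_gap: 12.2
grip_force: 44.2
[-1.31035439 -0.12099    -0.08758286]
```

```bash
M="python3 -m handwheel"; 
$M '[[0,0,0,0,0,0,0.036],[0,0,0,0,0,0,0.036],[0,0,0,0,0,0,0.036],[0,0,-0.02,0,0,0,0.036],[0,0,-0.04,0,0,0,0.036],[0,0,-0.04,0,0,0,0.036],[0,0,-0.04,0,0,0,0.036],[0,0,0,0,0,0,0.036]]'
python3 - <<'E'
from h import *
snap("wrist","w7");snap("side","s7")
im,P=cloud("w7")
B=(P[...,2]>132)&(P[...,2]<141)&(abs(P[...,0]-616)<32)&(abs(P[...,1]-68)<32)
q=P[B][:,:2]; c=q.mean(0); w,V=np.linalg.eigh(np.cov(q.T)); d=V[:,1]; print(len(q),c,np.degrees(np.arctan2(d[1],d[0]))%180,np.ptp((q-c)@V,axis=0))
c=np.zeros((384,800,3),np.uint8);c[:,:512]=im;c[:216,512:]=cv2.resize(cv2.imread("pics/s7.png")[135:195,175:255],(288,216));cv2.imwrite("pics/c7.png",c)
E
```

```text
time: 12.93
tool_pos: [618.5, 70.1, 277.1]
tcp_rot: [179.2, 0.3, 111.1]
ft_force: [1.5, 0.0, 2.3]
finger_gap: 35.8
grip_force: 0.0
782 [615.62970273  69.73222278] 111.02308329598372 [12.55017083 46.33125648]
```

View pics/c7.png

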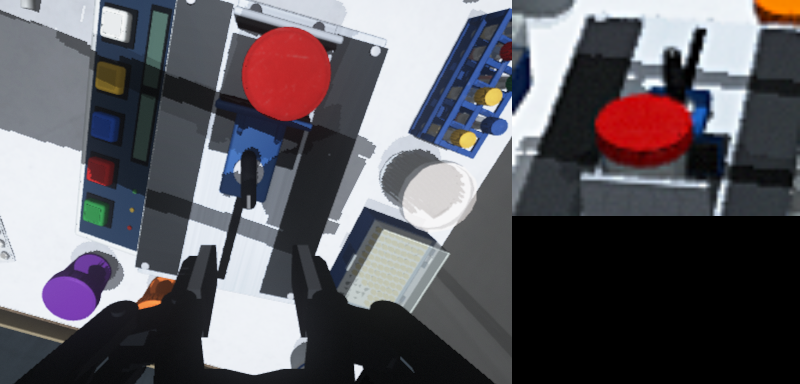

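The knob bar now lies at 111° in world yaw, so the knob angle is about 76° (1.32 rad), which is tight. The jaw at (265,115) is against the jar at (287,73), which stands at the fence. Next I'll align the closed gripper to the panel's normal and refine the key positions.

```bash
M="python3 -m handwheel"; 
$M '[[0,0,0,0,0,7,0],[0,0,0,0,0,7,0],[0,0,0,-6.5,0,0,0],[0,0,0,-6.5,0,0,0],[0,0,0,0,0,0,0],[0,0,0,0,0,0,0]]'
cat > keys.py <<'E'
from h import *
import sys
yaw=np.radians(6.95);a=np.radians(13)
n=np.array([-np.sin(a)*np.cos(yaw),-np.sin(a)*np.sin(yaw),np.cos(a)])
W=np.array([456.9,143.7,60.4]);G=np.array([480.2,-46.0,60.4])
keys={k:W+(G-W)*i/4 for i,k in enumerate(("white","yellow","blue","red","green"))}
if __name__=="__main__":
    s=r.sense();T=toolT(s);tip=s["tool_pos"]+19*T[:3,2]
    print("tool z err deg",np.degrees(np.arccos(-T[:3,2]@n)),s["joint_pos"].round(1),tip.round(1))
    for k in sys.argv[1:]: print(k,"12mm above:",(T[:3,:3].T@(keys[k]+12*n-tip)).round(1))
E
python3 keys.py white
python3 - <<'E'
from meas import *
run("w7",(78,0,135,235))
E
```

```text
time: 13.53
tool_pos: [612.1, 69.5, 263.3]
tcp_rot: [167.4, -0.0, 97.1]
ft_force: [-0.0, -0.6, 0.2]
finger_gap: -0.3
grip_force: 0.0
tool z err deg 0.3987112192333722 [ 0.9 -1.9 94.4  1.4 74.9 -6.4] [616.2  70.  244.8]
white 12mm above: [  92.7 -185.7  135.5]
w7 green [ 95. 213.] [ 84 201  21  25 350] [481.6 -44.3  61.5] [480.1 -45.   61.1]
w7 red [100. 171.] [ 87 158  27  28 605] [476.1   3.4  60.9] [475.    2.7  60.1]
w7 yellow [110.  78.] [ 96  62  29  33 751] [465.2  97.6  61. ] [464.   97.2  60.3]
w7 white [88. 21.] [ 78   0  22  51 900] [ 4.085e+02  1.368e+02 -3.000e-01] [417.2 136.   21.3]
```

```bash
M="python3 -m handwheel"; 
$M '[[0.0185,-0.0371,0,0,0,0,0],[0.0185,-0.0371,0,0,0,0,0],[0.0185,-0.0371,0,0,0,0,0],[0.0185,-0.0371,0,0,0,0,0],[0.0185,-0.0371,0,0,0,0,0],[0,0,0.04,0,0,0,0],[0,0,0.04,0,0,0,0],[0,0,0.04,0,0,0,0]]'
$M '[[0,0,0,0,0,0,0],[0,0,0,0,0,0,0]]'
python3 keys.py white
```

```text
time: 14.2
tool_pos: [454.0, 143.6, 111.1]
tcp_rot: [166.6, -0.0, 97.2]
ft_force: [0.8, 0.5, -0.2]
finger_gap: -0.0
grip_force: 0.0
time: 14.37
tool_pos: [450.0, 142.1, 106.5]
tcp_rot: [167.4, 0.0, 97.1]
ft_force: [0.6, 0.0, 0.0]
finger_gap: -0.0
grip_force: 0.0
tool z err deg 0.4071988113191787 [ 12.1 -18.1 125.6  -1.3  60.    5.6] [454.1 142.6  87.9]
white 12mm above: [ 0.8 -3.3 15.5]
```

```bash
M="python3 -m handwheel"; 
$M '[[0.001,-0.003,0.012,0,0,0,0],[0,0,0.012,0,0,0,0],[0,0,0,0,0,0,0]]'| grep -E 'pos|ft'
$M '[[0,0,0.003,0,0,0,0],[0,0,0.003,0,0,0,0],[0,0,0,0,0,0,0]]'| grep -E 'pos|ft'
python3 keys.py white
$M '[[0,0,0.002,0,0,0,0],[0,0,0.002,0,0,0,0],[0,0,0,0,0,0,0]]'| grep -E 'pos|ft'
python3 keys.py white
```

```text
tool_pos: [454.8, 143.8, 85.5]
ft_force: [-0.8, 0.3, -0.5]
tool_pos: [456.1, 144.0, 79.6]
ft_force: [0.8, 1.0, 2.3]
tool z err deg 0.168048379843373 [ 12.2 -15.  126.3  -1.4  55.6   5.8] [460.4 144.5  61.1]
white 12mm above: [ -0.3  -3.6 -12.1]
tool_pos: [457.0, 144.0, 75.2]
ft_force: [2.8, 0.5, 5.1]
tool z err deg 0.19569760605734035 [ 12.2 -14.4 126.3  -1.4  54.9   5.8] [461.3 144.6  56.7]
white 12mm above: [ -0.3  -3.5 -16.6]
```

```bash
M="python3 -m handwheel"; 
$M '[[0,0,0.0015,0,0,0,0],[0,0,0.0015,0,0,0,0],[0,0,0,0,0,0,0],[0,0,0,0,0,0,0]]'| grep -E 'pos|ft'
python3 keys.py white
```

```text
tool_pos: [457.5, 144.2, 74.5]
ft_force: [-21.6, -4.9, 39.2]
tool z err deg 0.12714554547951099 [ 12.2 -14.2 126.2  -1.4  54.9   5.8] [461.8 144.7  56. ]
white 12mm above: [ -0.4  -3.9 -17.4]
```

```bash
M="python3 -m handwheel"; 
$M '[[0,0,-0.01,0,0,0,0],[0,0,-0.015,0,0,0,0],[0,-0.0035,0,0,0,0,0],[-0.024,0,0,0,0,0,0],[-0.024,0,0,0,0,0,0],[0,0,0,0,0,0,0],[0,0,0,0,0,0,0]]'| grep -E 'pos|ft'
python3 keys.py yellow
python3 - <<'E'
from meas import *
snap("side","s8"); run("s8",(262,195,292,214))
E
```

```text
tool_pos: [452.6, 94.3, 93.6]
ft_force: [0.2, 0.9, -0.3]
tool z err deg 0.07147272823611349 [  5.1 -19.4 128.1   0.5  58.4  -2.1] [456.8  94.8  75.1]
yellow 12mm above: [0.8 2.6 3.6]
s8 yellow [276. 196.] [271 195  10   4  26] [460.2 108.5  56.6] [462.4 108.1  55.9]
s8 white [274. 206.] [270 203  10   6  34] [458.8 152.3  60.4] [457.1 150.5  60.4]
```

```bash
M="python3 -m handwheel"; 
$M '[[0.001,0.002,0.007,0,0,0,0],[0,0,0.007,0,0,0,0],[0,0,0.003,0,0,0,0],[0,0,0.003,0,0,0,0],[0,0,0,0,0,0,0],[0,0,0,0,0,0,0]]'| grep -E 'pos|ft'
python3 keys.py yellow
$M '[[0,0,0.001,0,0,0,0],[0,0,0,0,0,0,0],[0,0,0,0,0,0,0]]'| grep -E 'pos|ft'
python3 keys.py yellow
```

```text
tool_pos: [459.2, 97.5, 75.3]
ft_force: [-1.6, 3.9, 3.5]
tool z err deg 0.08592831137797766 [  5.4 -16.3 127.8   0.5  55.6  -1.9] [463.4  98.   56.7]
yellow 12mm above: [ -1.6  -0.  -15.8]
tool_pos: [459.5, 97.1, 74.6]
ft_force: [-2.9, 3.2, 4.1]
tool z err deg 0.048865716694837184 [  5.4 -16.2 127.8   0.5  55.4  -1.9] [463.8  97.7  56. ]
yellow 12mm above: [ -1.2  -0.2 -16.5]
```

```bash
M="python3 -m handwheel"; 
$M '[[0,0,0.001,0,0,0,0],[0,0,0,0,0,0,0]]'| grep -E 'pos|ft'
$M '[[0,0,0.0005,0,0,0,0],[0,0,0,0,0,0,0]]'| grep -E 'pos|ft'
python3 keys.py yellow
```

```text
tool_pos: [459.8, 97.1, 74.3]
ft_force: [-10.6, 1.9, 14.7]
tool_pos: [459.8, 97.1, 74.2]
ft_force: [-15.0, 2.0, 21.1]
tool z err deg 0.0573878910713658 [  5.4 -16.1 127.7   0.5  55.4  -1.9] [464.1  97.7  55.6]
yellow 12mm above: [ -1.2  -0.4 -17. ]
```

```bash
M="python3 -m handwheel"; 
$M '[[0,0,-0.01,0,0,0,0],[0,0,-0.013,0,0,0,0],[-0.0245,0,0,0,0,0,0],[-0.0245,0,0,0,0,0,0],[0,0,0,0,0,0,0],[0,0,0,0,0,0,0]]'| grep -E 'pos|ft'
python3 keys.py blue
```

```text
tool_pos: [460.9, 46.4, 95.4]
ft_force: [1.0, 0.4, 0.0]
tool z err deg 0.03596181477597281 [ -2.1 -19.5 128.    2.3  58.7 -10. ] [465.2  46.9  76.9]
blue 12mm above: [ 1.5 -0.2  4.9]
```

```bash
M="python3 -m handwheel"; 
$M '[[0.001,0,0.007,0,0,0,0],[0,0,0.007,0,0,0,0],[0,0,0.003,0,0,0,0],[0,0,0.003,0,0,0,0],[0,0,0.001,0,0,0,0],[0,0,0,0,0,0,0],[0,0,0,0,0,0,0]]'| grep -E 'pos|ft'
python3 keys.py blue
$M '[[0,0,0.001,0,0,0,0],[0,0,0,0,0,0,0]]'| grep -E 'pos|ft'
python3 keys.py blue
```

```text
tool_pos: [464.9, 49.9, 74.6]
ft_force: [-3.9, 1.3, 3.6]
tool z err deg 0.10697959388978051 [ -1.6 -16.6 128.1   2.4  55.7  -9.9] [469.2  50.4  56.1]
blue 12mm above: [ -1.5   0.2 -16.4]
tool_pos: [465.2, 49.9, 74.3]
ft_force: [-10.6, 1.9, 13.2]
tool z err deg 0.11682921732936978 [ -1.6 -16.5 128.1   2.4  55.7  -9.9] [469.4  50.4  55.7]
blue 12mm above: [ -1.4   0.  -16.8]
```

```bash
M="python3 -m handwheel"; 
$M '[[0,0,0.0005,0,0,0,0],[0,0,0,0,0,0,0]]'| grep -E 'pos|ft'
$M '[[0,0,-0.01,0,0,0,0],[0,0,-0.03,0,0,0,0],[-0.032,0,0,0,0,0,0],[-0.032,0,0,0,0,0,0],[-0.032,0,0,0,0,0,0],[0,0,0,0,0,0,0],[0,0,0,0,0,0,0]]'| grep -E 'pos|ft'
python3 keys.py green
```

```text
tool_pos: [465.3, 49.8, 74.1]
ft_force: [-14.3, 1.6, 18.3]
tool_pos: [468.8, -48.5, 112.4]
ft_force: [0.2, 0.9, 0.6]
tool z err deg 0.017985180770077148 [-15.8 -19.  125.6   5.7  61.4 -24.9] [473.  -48.   93.9]
green 12mm above: [ 1.2 -0.3 22.3]
```

```bash
M="python3 -m handwheel"; 
$M '[[0.001,0,0.016,0,0,0,0],[0,0,0.015,0,0,0,0],[0,0,0.003,0,0,0,0],[0,0,0.003,0,0,0,0],[0,0,0.0015,0,0,0,0],[0,0,0,0,0,0,0],[0,0,0,0,0,0,0]]'| grep -E 'pos|ft'
python3 keys.py green
$M '[[0,0,0.001,0,0,0,0],[0,0,0,0,0,0,0]]'| grep -E 'pos|ft'
python3 keys.py green
```

```text
tool_pos: [477.1, -44.6, 75.4]
ft_force: [-4.3, 2.5, 4.1]
tool z err deg 0.05151985074361134 [-15.  -14.1 126.    5.9  56.2 -24.9] [481.4 -44.   56.8]
green 12mm above: [ -1.8  -0.6 -15.8]
tool_pos: [477.7, -44.8, 74.7]
ft_force: [-5.2, 2.5, 6.9]
tool z err deg 0.060526833376467915 [-15.  -14.  126.    5.9  56.  -24.9] [482.  -44.3  56.2]
green 12mm above: [ -1.5  -1.  -16.6]
```

```bash
M="python3 -m handwheel"; 
$M '[[0,0,0.001,0,0,0,0],[0,0,0,0,0,0,0]]'| grep -E 'pos|ft'
$M '[[0,0,0.0005,0,0,0,0],[0,0,0,0,0,0,0]]'| grep -E 'pos|ft'
$M '[[0,0,-0.01,0,0,0,0],[0,0,-0.03,0,0,0,0],[0,0,-0.04,0,0,0,0],[0,0,-0.04,0,0,0,0],[0,0,-0.03,0,0,0,0],[0,0,0,0,0,0,0],[0,0,0,0,0,0,0]]'| grep -E 'time|pos|ft'
python3 - <<'E'
from h import *
snap("side","s9");snap("wrist","w9")
c=np.zeros((450,800,3),np.uint8);c[:450,:]=0
c[:450,:400]=cv2.resize(cv2.imread("pics/s9.png")[125:240,165:300],(400,341))[:341] if False else cv2.resize(cv2.imread("pics/s9.png")[125:245,165:295],(400,450));c[:300,400:]=cv2.resize(cv2.imread("pics/w9.png"),(400,300));cv2.imwrite("pics/c9.png",c)
E
```

```text
tool_pos: [477.9, -44.8, 74.5]
ft_force: [-12.9, 3.2, 17.5]
tool_pos: [478.0, -44.8, 74.4]
ft_force: [-18.1, 3.3, 23.8]
time: 20.83
tool_pos: [446.0, -49.9, 222.1]
ft_force: [-0.1, 0.2, -1.9]
```

View pics/c9.png

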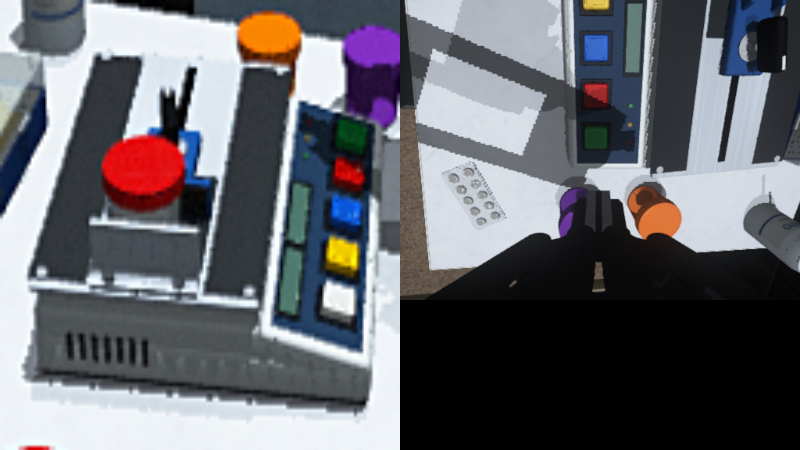

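All five keys are back up: green (350,135), red (348,173), blue (345,210), yellow (342,255), white (338,298). The jar is upright and snug at (145,200), the knob is turned, the bystanders are undisturbed and the arm is clear.

```bash
python3 -c "
from bench import r
print(r.hand_in())"
```

```text
the job is handed in; nothing more can be done
None
```

The job is handed in at about 21 s: the jar is clamped snug and upright, the knob is tight at about 1.32 rad, and white, yellow, blue and green were each pressed fully down in that order, with red left alone; the hand-in gave no verdict.

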